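# Tighten the bridge clamp with the ratchet wrench

## Task

Put the ratchet wrench on the hex nut of the bridge clamp and tighten the nut clockwise in several back-and-forth strokes between the two posts, letting the wrench slip on each return, until the nut has gone firmly tight (about 1.2 N m), but do not overtighten it (well below 1.7 N m). Leave the wrench sitting fully down on the nut, let go of it, and leave the spanner and the hex key where they lie.

Things in the scene. Friction and masses are not known exactly. Their poses are not given: they have to be found in the camera images.
- ratchet: Ratchet wrench, 186 mm, about 0.28 kg, steel with black rubber grip, lying flat. Origin: centre of the underside of its round head (60 mm across, 26 high), on the axis of the upright hex hole right through it (27.6 mm across flats). Handle along own -x, own z up. Turned clockwise seen from above it drives; anticlockwise it slips, dragging under 0.1 N m. Mass centre 5 mm from the origin.
- ratchet_grip (a point): Middle of the ratchet wrench's rubber grip, 105 mm from the head's axis, 15 mm above the underside, axes as the wrench's. The grip is 18 mm wide (own y), 20 mm high (own z), and runs from 62 to 156 mm from the head's axis; the neck before it is 16 mm wide. The hex socket turns in the head on a 15-tooth ratchet (24 degrees a tooth); its angle to the handle is not measured.
- fixture: Fixed bridge clamp: dark steel base 110 x 170 x 12 mm (own x, y, z), aluminium workpiece on it, steel strap 38 x 84 mm along own y over it with top at 47 mm, hex flange nut on an upright stud in the middle. Origin: centre of the underside. Two posts 12 mm thick, 70 mm high stand at own (-19, +52) and (-19, -52) mm: they stop the wrench's neck at about 55 degrees either side of own -x.
- nut_seat (a point): Fixed point on the nut's axis: top of its flange (52 mm across) before tightening, 51 mm above the fixture's underside, axes as the fixture's. A seated wrench rests here with its origin within 1 mm (later up to 5 mm lower, as the nut goes down), handle about own -x between the posts. The nut tightens clockwise seen from above; running free it takes a steady 0.45 N m.
- nut_top (a point): Top of the hexagon, 21 mm above nut_seat: 26 mm across flats. On it a round pilot, 26 mm thick, 14 mm high, tapered, centres the wrench; the stud ends 3 mm higher. The hexagon's angle is not measured. Socket play is about 6 degrees either way: at a wrong angle the wrench stands about 21 mm too high, until it is turned clockwise (under 75 degrees) under light pressure or its own weight; it drops.
- swing_middle (a point): Fixed point: where the middle of the wrench's grip (ratchet_grip) is when the wrench is seated with its handle midway between the posts. 105 mm from the nut's axis, axes as the fixture's. Here 1 N across the handle gives 0.105 N m.
- strap (a joint): How far strap and nut have gone down, m (reading too rough to tighten by). 0 while the nut runs free, for its first 85 to 145 degrees; then it stiffens by 2.2 N m per radian as the strap goes down: at 0.0010 it takes 0.8 N m in all (tight), at 0.0025 1.2, at 0.0045 1.75 N m (too tight). Let go when turned past 0.0018, it springs back to about that.
- spanner: Flat combination spanner, 155 x 29 x 10 mm, loose bystander on the bench; origin under its middle.
- hex_key: Bent hex key, 36 x 95 x 8 mm, loose bystander; origin under its middle.

How it is judged (in metres and radians):
On the way, in this order (a step that is already met when the one before it is completed fails the run):
1. the wrench sits on the nut, its underside within 5 mm of the flange (horizontal distance between ratchet and nut_seat below 0.005 m and z of ratchet in the frame of nut_seat below 0.005 m and angle between ratchet's own z axis and vertical below 0.15 rad), for 0.2 s.
2. the nut is tight: the strap has gone down 1 mm, with the wrench on the nut (value of joint strap above 0.001 m and horizontal distance between ratchet and nut_seat below 0.006 m), for 0.1 s.
At the end, for the whole second after the job is handed in: The nut is tight (strap gone down at least 0.9 mm), and the wrench sits on it, released and at rest: centred within 6 mm, underside less than 5 mm above the seat point, tilted less than 0.15 rad (value of joint strap above 0.0009 m and horizontal distance between ratchet and nut_seat below 0.006 m and z of ratchet in the frame of nut_seat below 0.005 m and angle between ratchet's own z axis and vertical below 0.15 rad and linear speed of ratchet below 0.02 m/s); the robot touches nothing.
It fails at once if the nut is overtightened: strap down more than 4.5 mm (1.75 N m) (value of joint strap above 0.0045 m).
It fails at once if the spanner or the hex key is shifted by more than 30 mm (distance of any of spanner, hex_key from where it was at the start of the episode above 0.03 m).
It also fails if it takes over 72 s, if anything falls off the work surface, if the arm or the gripper's body presses on something with over 40 N, if the wrist force passes 120 N, or if a joint passes its speed limit or range.

## Robot

A 6-joint arm with a two-finger parallel gripper is mounted at the origin on a cart in front of the work surface, level with it; the furniture and walls round the work are solid. World frame = base frame: x ahead of the robot, y to its left, z up, the work surface at z = 0. Lengths are in mm, angles in rad, forces in N, time in s.
With the tool pointing down it reaches from about 400 to 925 mm from the base axis. Payload 12.5 kg.
Tool frame: the origin (TCP) lies at the centre of the arm's flange, where the gripper is bolted on; the fingertips stand 190 mm ahead of it and the grasp point (between the pads) lies 171 mm ahead of it; z points along the fingers, y is the line along which they close (so a half turn about z gives the same grasp; the last joint's range is limited). The gripper opens to 95 mm and grips with 3 to 60 N. Pads are 20 mm wide; open, the fingers measure 119 mm over their backs; the gripper's body (75 mm by 180 mm) begins 59 mm behind the grasp point.
Start: joints at [-1.237, 0.491, 1.559, -0, 1.092, -0.106], TCP at [266.118, -565.514, 404.761] pointing down, gripper open.
Joint ranges: [-3.1, 3.1], [-0.84, 2.19], [0.05, 2.79], [-1.13, 4.28], [0.06, 2.93], [-2.69, 2.69]. Speed limits (rad/s): [2.22, 2.22, 2.79, 3.14, 3.14, 3.14].

## Interface

Orientations are given as [roll, pitch, yaw] about the fixed x, y, z axes, in that order (R = Rz(yaw) Ry(pitch) Rx(roll)).
In Python, from cell import env, read_camera, search_frame, cut_out gives the robot as it stands. The module is installed in compiled form; this text tells all that it offers.
- The arm moves only by the tool move_arm, never from a script. Its argument "commands" is a list of rows, each a list of 3 entries, a list of its own where there are three numbers: the shift along the world's x, y, z normalised to -1 to 1, where 1 is 0.03 m, then the turn about the world's z normalised to -1 to 1, where 1 is 0.08 rad, then the opening, from -1 (shut) to 1 (fully open), so that 0 is half open. A call has 1 to 20 rows; each row shifts and turns the commanded pose from where the row before left it; what a row does not reach is not made up. A row lasts 1/12 s, in which the tool goes at most 41.7 mm and 7.16 degrees, less where a joint would pass 70% of its speed; a pose out of reach is approached as far as the arm can. A call with a number of a shift or a turn outside -1 to 1 is refused whole. A call with a gripper value outside its range is refused whole. The fingers move at their own pace and stop on an object; the grip force is fixed at half the most. Time passes only in rows, so rows that do not move let the fingers close. It gives the time, the measured TCP pose, the force, the opening and the grip force at its end, in the units of the state.
- env.state(): the state, without advancing time (a new reading comes with each control period).
- read_camera(name): name is "scene" or "top" or "wrist"; returns a dict with "image" (420x560x3 uint8, red, green, blue), "fx", "fy", "cx", "cy" (pixels), "rvec" (rotation vector, rad) and "tvec" (3), from world to camera coordinates, as OpenCV has them. Camera axes: x right, y down, z forward; pixel columns grow to the right and rows downward; lengths in mm; the calibration is good to about 2 mm. A picture is of the moment at which its call begins. There is no depth.
- env.job_done(): hands the job in; it is judged then, once.
Trained networks look in a picture, given as the dict that the camera call returned (one of the last four; its "shot" number tells which), for a name from the list of things; names that differ only in an ending like _2 or _b are one class to them, and where a whole thing is asked for, a point or a joint stands for the part that bears it (a point fixed in the world has none). Each returns a list of dicts, best first, with "confidence" (0 to 1); they miss things now and then, are a little off and sometimes report something else, mostly with a low value. They report only what shows in the picture. A call takes as long as a camera call.
- search_frame(thing, picture): "at" ([column, row] in pixels, amid what is visible of it).
- cut_out(thing, picture): "region" (420x560 bool, what is visible of it) and "at" ([column, row] in pixels, amid what is visible of it).
The state is a dict: "t": time; "joints": joint angles; "qvel": joint speeds; "tau": joint torques, N m; "eef_pos": TCP position; "tcp_rot": TCP orientation; "ft_force": force on the tool from outside, world axes, zero at the start; "moment": the same for the moment, N m; "opening": opening from 0.0 (shut) to 1.0 (fully open); "grip_force": force on a finger pad.
Only numpy, scipy, OpenCV 4.12 (cv2) and the standard library are available. Lean on these libraries where they do the work, as an engineer would, in place of code of your own. Each camera call takes 0.05 s, during which the arm holds its last target. There are 200 camera calls.

## Working session

There is one attempt and no reset: what is moved stays moved. The work goes in short steps, Python scripts to look and compute and a tool call to move; the robot and the scene stay as the last step left them, time stands still between calls to the robot, and variables do not carry over. Pictures are saved under pics/ and viewed, at most 10 in all, crops included, and the job is handed in when it is done.

Besides the shell and the picture viewer there is one more tool, called after "Emit:" as name([rows], argument=value, ...), one row to a line, values as JSON. move_arm: Moves the arm, as the interface text tells. Its arguments: {"type":"object","properties":{"commands":{"type":"array","items":{"type":"array"}}},"required":["commands"]}

```bash
mkdir -p pics
cat > h.py <<'E'
import numpy as np, cv2
from cell import env, read_camera, search_frame, cut_out
def ray(p,uv):
    R=cv2.Rodrigues(np.array(p["rvec"],float))[0]; t=np.array(p["tvec"],float).ravel()
    d=R.T@np.array([(uv[0]-p["cx"])/p["fx"],(uv[1]-p["cy"])/p["fy"],1.]); return -R.T@t,d
def onz(p,uv,z):
    o,d=ray(p,uv); return o+d*(z-o[2])/d[2]
def proj(p,X):
    K=np.array([[p["fx"],0,p["cx"]],[0,p["fy"],p["cy"]],[0,0,1.]])
    return cv2.projectPoints(np.array(X,float).reshape(-1,3),np.array(p["rvec"],float),np.array(p["tvec"],float),K,None)[0].reshape(-1,2)
def save(p,n): cv2.imwrite("pics/"+n,p["image"][:,:,::-1])
E
python3 - <<'E'
from h import *
s=env.state(); print(s["t"],s["eef_pos"],s["tcp_rot"],s["opening"])
for c in ["top","scene"]:
    p=read_camera(c); save(p,c+"1.png"); print(c,ray(p,(p["cx"],p["cy"])))
    for n in ["ratchet","ratchet_grip","fixture","nut_top","strap","spanner","hex_key"]:
        r=cut_out(n,p)
        for q in r[:2]:
            m=q["region"]; pts=np.argwhere(m)[:,::-1].astype(np.float32)
            box=cv2.minAreaRect(pts)
            print(n,round(q["confidence"],2),np.round(q["at"]),m.sum(),np.round(cv2.boxPoints(box)).tolist(), np.round(onz(p,q["at"],20)))
E
```

```text
0.0 [ 266.10457    -565.48680452  404.14640848] [-3.14045754e+00 -1.15536356e-04  4.39797199e-01] 0.999974899085053
top (array([ 334.13055078,   31.12813573, 1051.97772943]), array([ 0.20563834, -0.01529449, -0.97850854]))
ratchet 0.96 [374. 233.] 776 [[360.0, 208.0], [384.0, 208.0], [384.0, 281.0], [360.0, 281.0]] [ 487. -225.   20.]
ratchet_grip 0.97 [371. 231.] 805 [[360.0, 208.0], [384.0, 208.0], [384.0, 281.0], [360.0, 281.0]] [ 491. -217.   20.]
fixture 0.57 [263. 202.] 2584 [[226.0, 218.0], [231.0, 178.0], [296.0, 185.0], [291.0, 226.0]] [586.  50.  20.]
nut_top 0.71 [260. 202.] 2715 [[226.0, 219.0], [230.0, 178.0], [297.0, 185.0], [292.0, 226.0]] [587.  58.  20.]
nut_top 0.67 [370. 231.] 807 [[360.0, 208.0], [384.0, 208.0], [384.0, 281.0], [360.0, 281.0]] [ 491. -217.   20.]
strap 0.87 [257. 198.] 533 [[244.0, 188.0], [277.0, 188.0], [277.0, 207.0], [244.0, 207.0]] [598.  65.  20.]
spanner 0.62 [258. 199.] 550 [[244.0, 188.0], [277.0, 188.0], [277.0, 207.0], [244.0, 207.0]] [594.  62.  20.]
spanner 0.61 [189. 252.] 397 [[160.0, 252.0], [161.0, 241.0], [220.0, 249.0], [219.0, 
[... 444 characters left out ...]
, 221.0]] [ 476. -223.   20.]
ratchet_grip 0.54 [253. 222.] 401 [[231.0, 226.0], [252.0, 206.0], [268.0, 222.0], [248.0, 243.0]] [630.  -4.  20.]
fixture 0.92 [249. 238.] 2000 [[208.0, 241.0], [262.0, 197.0], [292.0, 234.0], [238.0, 278.0]] [585.  78.  20.]
nut_top 0.92 [253. 238.] 2021 [[208.0, 242.0], [262.0, 197.0], [292.0, 234.0], [238.0, 279.0]] [576.  73.  20.]
strap 0.78 [251. 220.] 423 [[235.0, 229.0], [250.0, 205.0], [271.0, 217.0], [257.0, 242.0]] [638.  -9.  20.]
spanner 0.57 [241. 290.] 564 [[210.0, 305.0], [271.0, 270.0], [277.0, 280.0], [216.0, 315.0]] [468. 269.  20.]
hex_key 0.57 [206. 282.] 156 [[188.0, 281.0], [195.0, 271.0], [223.0, 291.0], [215.0, 301.0]] [546. 278.  20.]
```

Run:
```python
import cv2
a=cv2.imread("pics/top1.png")[160:300,140:400]
cv2.imwrite("pics/a.png",cv2.resize(a,None,fx=3,fy=3,interpolation=cv2.INTER_CUBIC))
b=cv2.imread("pics/scene1.png")[180:330,170:400]
cv2.imwrite("pics/b.png",cv2.resize(b,None,fx=3,fy=3,interpolation=cv2.INTER_CUBIC))
```

```text
(no output)
```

View pics/a.png

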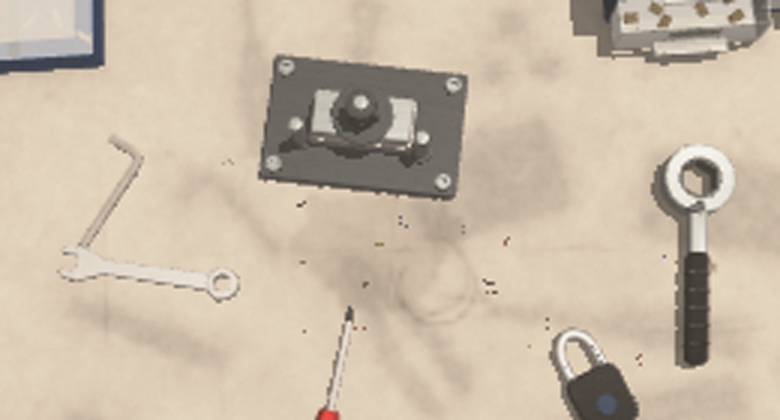

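View pics/b.png

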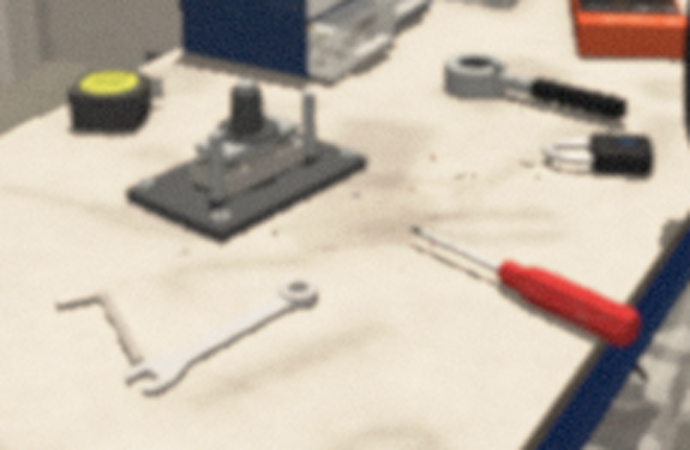

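The top view shows the ratchet at the right: head at about (373,219), handle running down toward the robot. The fixture base has corners at about (232,178), (296,185), (292,227) and (227,220), and the spanner and hex key are well to the left. I'll work out the poses from these.

Run:
```python
from h import *
p=read_camera("top"); f=lambda u,v:(140+u/3-.33,160+v/3-.33)
C=[onz(p,f(*c),12) for c in [(277,55),(468,76),(455,200),(260,180)]]
print(np.round(C,1)); c=np.mean(C,0); 
print("fix",c,"x-axis",[np.arctan2(*(a-b)[:2][::-1]) for a,b in [(C[0],C[3]),(C[1],C[2])]],"y-axis-90",[np.arctan2(*(a-b)[:2][::-1])-np.pi/2 for a,b in [(C[0],C[1]),(C[3],C[2])]])
print("stud top",onz(p,f(361,103),89))
h=onz(p,f(699,177),26); e=onz(p,f(692,362),20)
print("head",h,"end",e,np.arctan2(*(h-e)[:2][::-1]),np.linalg.norm(h-e))
q=cut_out("ratchet",p)[0]["region"]; pts=np.argwhere(q)[:,::-1].astype(np.float32); print(q.sum(),cv2.fitLine(pts,2,0,.01,.01).ravel())
s=read_camera("scene"); 
print("scene head pix", proj(s,[h]), "stud",proj(s,[onz(p,f(361,103),89)]),"crop b:",[( (u-170)*3,(v-180)*3) for u,v in proj(s,[h,onz(p,f(361,103),89)])])
```

```text
[[658.4 126.7  12. ]
 [627.8 -38.3  12. ]
 [519.2 -18.5  12. ]
 [548.2 146.5  12. ]]
fix [588.41428967  54.11106424  12.        ] x-axis [np.float64(-0.17756452225865807), np.float64(-0.17977437515108977)] y-axis-90 [np.float64(-0.18349737347461925), np.float64(-0.17377333617447022)]
stud top [589.63263286  54.31385083  89.        ]
head [ 522.02835426 -224.90702183   26.        ] end [ 369.07341019 -202.40795126   20.        ] -0.14604871173779094 154.71723591688357
801 [ 1.3610018e-02 -9.9990737e-01  3.7180399e+02  2.3773782e+02]
scene head pix [[327.56779842 200.21415744]] stud [[251.59747802 206.95902997]] crop b: [(np.float64(472.7033952679212), np.float64(60.64247233267076)), (np.float64(244.79243406067627), np.float64(80.87708989930209))]
```

Emit:
move_arm([
  [[0.158, 0.37, -0.108], 1, 1],
  [[0.158, 0.37, -0.108], 1, 1],
  [[0.158, 0.37, -0.108], 1, 1],
  [[0.158, 0.37, -0.108], 1, 1],
  [[0.158, 0.37, -0.108], 1, 1],
  [[0.158, 0.37, -0.108], 1, 1],
  [[0.158, 0.37, -0.108], 1, 1],
  [[0.158, 0.37, -0.108], 1, 1],
  [[0.158, 0.37, -0.108], 1, 1],
  [[0.158, 0.37, -0.108], 1, 1],
  [[0.158, 0.37, -0.108], 1, 1],
  [[0.158, 0.37, -0.108], 1, 1],
  [[0.158, 0.37, -0.108], 1, 1],
  [[0.158, 0.37, -0.108], 1, 1],
  [[0.158, 0.37, -0.108], 1, 1],
  [[0.158, 0.37, -0.108], 1, 1],
])

```text
t: 2.28
eef_pos: [342.2, -387.4, 352.9]
tcp_rot: [3.141, 0.0, 1.724]
ft_force: [-1.0, 0.0, -0.8]
opening: 0.996
grip_force: 0.0
```

Emit:
move_arm([
  [[0.158, 0.37, -0.108], 1, 1],
  [[0.158, 0.37, -0.108], 1, 1],
  [[0.158, 0.37, -0.108], 1, 1],
  [[0.158, 0.37, -0.108], 1, 1],
  [[0.158, 0.37, -0.108], 1, 1],
  [[0.158, 0.37, -0.108], 1, 1],
  [[0.158, 0.37, -0.108], 1, 1],
  [[0.158, 0.37, -0.108], 1, 1],
  [[0.158, 0.37, -0.108], 1, 1],
  [[0.158, 0.37, -0.108], 1, 1],
  [[0.158, 0.37, -0.108], 1, 1],
  [[0.158, 0.37, -0.108], 1, 1],
  [[0.158, 0.37, -0.108], 1, 1],
  [[0.158, 0.37, -0.108], 1, 1],
  [[0.158, 0.37, -0.108], 1, 1],
  [[0.158, 0.37, -0.108], 1, 1],
  [[0, 0, 0], 0, 1],
  [[0, 0, 0], 0, 1],
])

```text
t: 3.78
eef_pos: [417.9, -210.2, 301.2]
tcp_rot: [3.142, -0.0, 2.999]
ft_force: [-0.4, -0.7, -0.9]
opening: 1.0
grip_force: 0.0
```

Run:
```python
from h import *
s=env.state(); print(s["t"],s["eef_pos"],s["tcp_rot"],s["joints"],s["ft_force"],s["moment"])
p=read_camera("wrist"); save(p,"w1.png"); print(ray(p,(p["cx"],p["cy"])))
print(proj(p,[[522,-225,26],[418,-210,25],[370,-203,25]]))
for n in ["ratchet","ratchet_grip"]:
    for q in cut_out(n,p)[:2]:
        pts=np.argwhere(q["region"])[:,::-1].astype(np.float32); print(n,q["confidence"],q["at"],cv2.boxPoints(cv2.minAreaRect(pts)).tolist())
```

```text
3.7833 [ 417.92463991 -210.19859584  301.15692409] [ 3.14153098e+00 -3.81388478e-06  2.99852146e+00] [-6.07360584e-01  4.23800042e-01  2.04666172e+00  8.59301528e-05
  6.71161925e-01 -2.03515301e+00] [-0.40342992 -0.67242784 -0.87513855] [ 1.32061734e-01 -1.61259347e-01 -3.85398852e-05]
(array([ 340.00802467, -198.50685111,  282.07522089]), array([ 0.27469501, -0.04005183, -0.96069688]))
[[278.92472788 340.65553612]
 [278.86852564 218.48404607]
 [278.94519574 153.07212621]]
ratchet 0.83 [274.1, 258.6] [[242.06626892089844, 365.5193176269531], [262.9727783203125, 143.67807006835938], [329.56976318359375, 149.95425415039062], [308.66326904296875, 371.7955017089844]]
ratchet_grip 0.59 [275.2, 257.4] [[214.9687957763672, 152.77926635742188], [284.5777893066406, 142.93923950195312], [315.73846435546875, 363.3720397949219], [246.12948608398438, 373.2120666503906]]
```

View pics/w1.png

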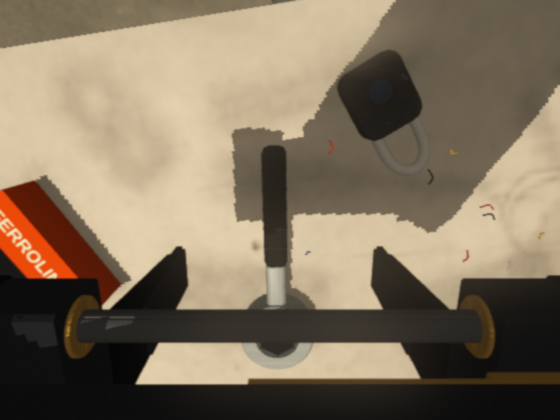

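The wrist view shows the handle end at (274,147), the neck at (276,300) and the head centred on column 278 with its far edge at row 369. The handle sits slightly left of the predicted line.

Run:
```python
from h import *
p=read_camera("wrist")
a=onz(p,(274,147),25);b=onz(p,(274.5,262),25);n=onz(p,(276.5,295),20);l=onz(p,(242,333),20);r=onz(p,(314,333),20);f=onz(p,(278,369),26)
for v in(a,b,n,l,r,(l+r)/2,f): print(np.round(v,1))
for P,Q in((a,b),(a,(l+r)/2),(a,f)): print(np.arctan2(*(Q-P)[:2][::-1]),np.linalg.norm((Q-P)[:2]))
```

```text
[ 365.2 -206.5   25. ]
[ 452.3 -219.2   25. ]
[ 483.4 -222.3   20. ]
[ 514.4 -256.1   20. ]
[ 523.1 -196.3   20. ]
[ 518.8 -226.2   20. ]
[ 549.4 -230.7   26. ]
-0.1442299567773387 88.03329142460558
-0.12741780179756718 154.8519639872136
-0.13032171317788074 185.84498174743095
```

Emit:
move_arm([
  [[-0.05, -0.065, -0.4], 0.13, 1],
  [[0, 0, -0.4], 0, 1],
  [[0, 0, -0.4], 0, 1],
  [[0, 0, -0.4], 0, 1],
  [[0, 0, -0.4], 0, 1],
  [[0, 0, -0.4], 0, 1],
  [[0, 0, -0.4], 0, 1],
  [[0, 0, -0.4], 0, 1],
  [[0, 0, -0.4], 0, 1],
  [[0, 0, 0], 0, 1],
  [[0, 0, 0], 0, -1],
  [[0, 0, 0], 0, -1],
  [[0, 0, 0], 0, -1],
  [[0, 0, 0], 0, -1],
  [[0, 0, 0], 0, -1],
  [[0, 0, 0], 0, -1],
  [[0, 0, 0], 0, -1],
  [[0, 0, 0], 0, -1],
])

```text
t: 5.48
eef_pos: [416.3, -212.3, 193.2]
tcp_rot: [3.142, 0.0, 3.01]
ft_force: [-0.5, -0.2, -0.1]
opening: 0.496
grip_force: 0.0
```

Emit:
move_arm([
  [[0, 0, 0], 0, -1],
  [[0, 0, 0], 0, -1],
  [[0, 0, 0], 0, -1],
  [[0, 0, 0], 0, -1],
  [[0, 0, 0], 0, -1],
  [[0, 0, 0], 0, -1],
  [[0, 0, 0], 0, -1],
  [[0, 0, 0], 0, -1],
])

```text
t: 6.15
eef_pos: [416.3, -212.3, 193.1]
tcp_rot: [3.141, 0.0, 3.01]
ft_force: [-1.0, -1.3, 0.1]
opening: 0.189
grip_force: 30.0
```

Emit:
move_arm([
  [[0, 0, 0.1], 0, -1],
  [[0, 0, 0.2], 0, -1],
  [[0, 0, 0.3], 0, -1],
  [[0, 0, 0.4], 0, -1],
  [[0, 0, 0.4], 0, -1],
  [[0, 0, 0.2], 0, -1],
  [[0, 0, 0], 0, -1],
  [[0, 0, 0], 0, -1],
])

```text
t: 6.82
eef_pos: [416.2, -212.2, 241.4]
tcp_rot: [-3.141, 0.001, 3.01]
ft_force: [-0.4, 0.8, -4.1]
opening: 0.187
grip_force: 30.0
```

Run:
```python
from h import *
s=env.state(); print(s["t"],s["eef_pos"],s["tcp_rot"],s["ft_force"],s["moment"])
p=read_camera("wrist"); save(p,"w2.png")
q=read_camera("scene"); a=q["image"][170:240,290:400,::-1]
w=p["image"][:,:,::-1][200:,150:410]
b=cv2.resize(a,(660,420),interpolation=cv2.INTER_CUBIC)
cv2.imwrite("pics/c.png",cv2.resize(np.hstack([b[:,:520],cv2.resize(w,(496,420))]),(800,331)))
```

```text
6.8167 [ 416.21766037 -212.18223986  241.43891262] [-3.14127700e+00  7.32397859e-04  3.01031971e+00] [-0.399458    0.8032275  -4.09179084] [ 0.11458109  0.16097523 -0.01651775]
```

View pics/c.png

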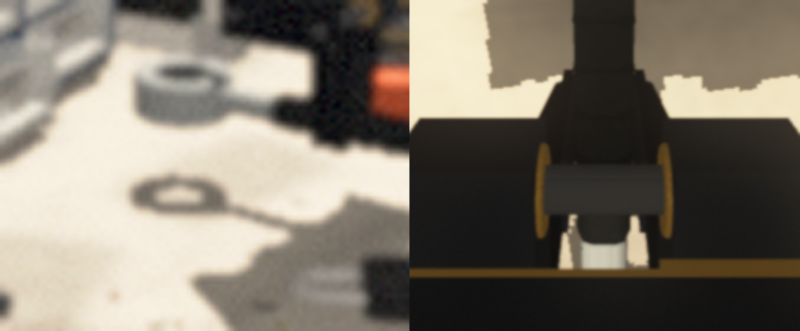

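The wrench holds level in the grip. I'll carry it above the nut with the handle near the anticlockwise end of the swing.

Emit:
move_arm([
  [[0, 0, 0.47], 0, -1],
  [[0, 0, 0.48], 0, -1],
  [[0, 0, 0.48], 0, -1],
  [[0.1, 0.24, 0.48], 0.35, -1],
  [[0.208, 0.489, 0], 0.67, -1],
  [[0.208, 0.489, 0], 0.67, -1],
  [[0.208, 0.489, 0], 0.67, -1],
  [[0.208, 0.489, 0], 0.67, -1],
  [[0.208, 0.489, 0], 0.67, -1],
  [[0.208, 0.489, 0], 0.67, -1],
  [[0.208, 0.489, 0], 0.67, -1],
  [[0.208, 0.489, 0], 0.67, -1],
  [[0.208, 0.489, 0], 0.67, -1],
  [[0.208, 0.489, 0], 0.67, -1],
  [[0.208, 0.489, 0], 0.67, -1],
  [[0.208, 0.489, 0], 0.67, -1],
  [[0.208, 0.489, 0], 0.67, -1],
  [[0.108, 0.249, 0], 0.33, -1],
  [[0, 0, 0], 0, -1],
  [[0, 0, 0], 0, -1],
])

```text
t: 8.58
eef_pos: [503.5, -6.9, 297.9]
tcp_rot: [3.141, -0.001, -2.522]
ft_force: [-1.3, 0.6, -3.4]
opening: 0.191
grip_force: 30.0
```

Run:
```python
from h import *
s=env.state(); print(s["t"],s["eef_pos"],s["tcp_rot"],s["joints"],s["ft_force"],s["moment"])
ims=[]
for c in("top","scene"):
    p=read_camera(c); save(p,c+"2.png"); u,v=np.round(proj(p,[[589,54.2,100]])[0]).astype(int)
    print(c,proj(p,[[589,54.2,126],[589,54.2,100],[589,54.2,89]]),(u-35,v-35))
    ims.append(cv2.resize(p["image"][v-35:v+35,u-35:u+35,::-1],(400,400),interpolation=cv2.INTER_CUBIC))
cv2.imwrite("pics/d.png",np.hstack(ims))
```

```text
8.5833 [503.53303231  -6.90287219 297.9296634 ] [ 3.14095932e+00 -7.35746176e-04 -2.52228836e+00] [-1.44938860e-01  4.68823112e-01  1.96578728e+00 -7.98503917e-05
  7.07951657e-01 -2.33497856e+00] [-1.33697508  0.63443125 -3.41524378] [-0.01655398  0.16762136  0.06764322]
top [[259.4260362  190.20085014]
 [259.88113783 193.08019449]
 [260.06667016 194.25402346]] (np.int64(225), np.int64(158))
scene [[251.24316216 192.13871836]
 [251.66927602 202.61974899]
 [251.8470298  206.99192062]] (np.int64(217), np.int64(168))
```

View pics/d.png

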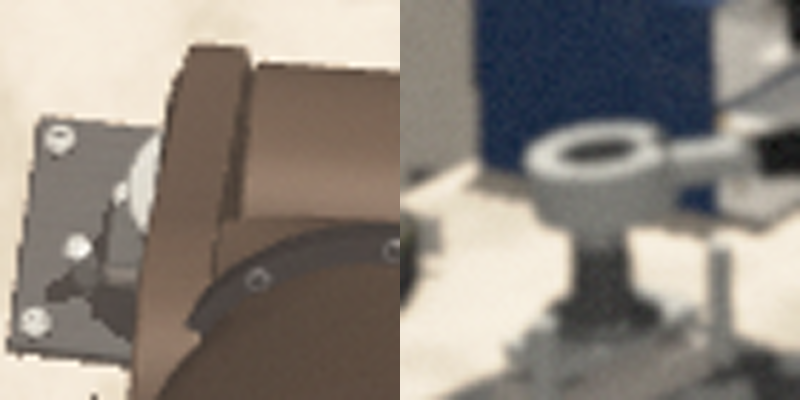

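The scene view shows the head right over the stud, with its top face centred at about (251,194). That is some 4 px lower than expected, so it may have drooped. I'll overlay a model to check.

Run:
```python
from h import *
from scipy.optimize import minimize
p=read_camera("scene"); s=env.state(); tcp=np.array(s["eef_pos"]); yaw=s["tcp_rot"][2]+np.pi
im=cv2.resize(p["image"][168:238,217:287,::-1],(560,560),interpolation=cv2.INTER_CUBIC)
t=np.linspace(0,2*np.pi,60)
def model(tilt,D):
    # wrench frame about grasp axis; grasp point 15..: wrench underside z = tcp-193.1 level
    P=np.concatenate([[[30*np.cos(a),30*np.sin(a),h] for a in t] for h in(0,26)])
    P=P-[-D,0,0]; P[:,2]-=22.1   # relative to grasp point
    c,sn=np.cos(tilt),np.sin(tilt); Ry=np.array([[c,0,sn],[0,1,0],[-sn,0,c]])
    Rz=cv2.Rodrigues(np.array([0,0,yaw]))[0]
    return (P@Ry.T)@Rz.T+tcp-[0,0,171]
out=[]
for tilt in(0,.1):
    o=im.copy(); X=proj(p,model(tilt,105)); Y=((X-[217,168]+.5)*8).astype(int)
    for k in(0,1): cv2.polylines(o,[Y[60*k:60*k+60].reshape(-1,1,2)],True,(0,0,255),1)
    out.append(o[:480,:400])
cv2.imwrite("pics/e.png",np.hstack(out))
```

```text
(no output)
```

View pics/e.png

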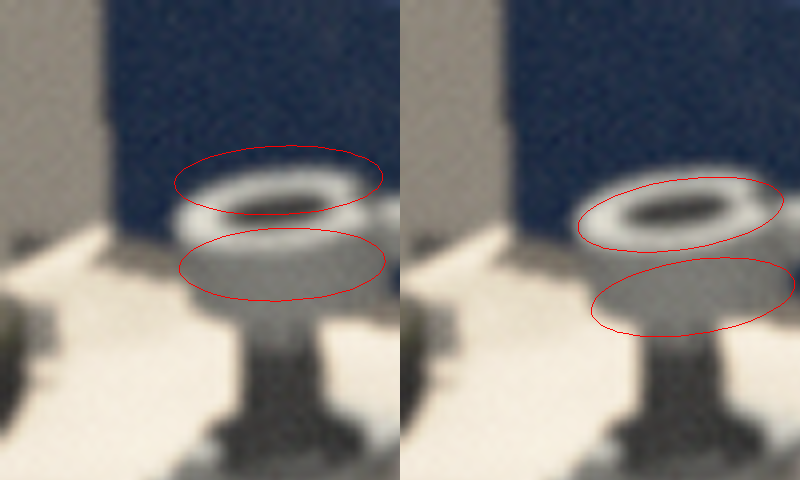

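The overlay shows a droop of about 0.08 rad, with the head centred over the pilot to within 1–2 mm. I'll lower it gently and watch the force.

Emit:
move_arm([
  [[0, 0, -0.1], 0, -1],
  [[0, 0, -0.1], 0, -1],
  [[0, 0, -0.1], 0, -1],
  [[0, 0, -0.1], 0, -1],
  [[0, 0, -0.1], 0, -1],
  [[0, 0, 0], 0, -1],
])

```text
t: 9.23
eef_pos: [503.9, -6.9, 283.1]
tcp_rot: [-3.141, 0.001, -2.522]
ft_force: [-0.0, 1.3, 0.4]
opening: 0.188
grip_force: 30.0
```

Emit:
move_arm([
  [[0, 0, -0.1], 0, -1],
  [[0, 0, -0.1], 0, -1],
  [[0, 0, -0.1], 0, -1],
  [[0, 0, 0], 0, -1],
])

```text
t: 9.57
eef_pos: [503.9, -6.8, 274.0]
tcp_rot: [-3.141, 0.001, -2.522]
ft_force: [4.5, 4.1, -0.8]
opening: 0.187
grip_force: 30.0
```

Emit:
move_arm([
  [[0.04, 0.03, 0], 0, -1],
  [[0, 0, -0.1], 0, -1],
  [[0, 0, -0.1], 0, -1],
  [[0, 0, 0], 0, -1],
])

```text
t: 9.9
eef_pos: [504.5, -6.1, 267.9]
tcp_rot: [3.141, -0.001, -2.522]
ft_force: [-2.6, -0.4, 1.6]
opening: 0.186
grip_force: 30.0
```

Emit:
move_arm([
  [[0, 0, -0.08], 0, -1],
  [[0, 0, -0.08], 0, -1],
  [[0, 0, 0], 0, -1],
])

```text
t: 10.15
eef_pos: [504.6, -6.1, 263.2]
tcp_rot: [3.141, -0.001, -2.522]
ft_force: [-3.0, -2.0, 3.5]
opening: 0.188
grip_force: 30.0
```

```bash
cat > o.py <<'E'
from h import *
import sys
N=np.array([589.,54.2])
def model(s,tilt,D,dz):
    t=np.linspace(0,2*np.pi,60); tcp=np.array(s["eef_pos"]); yaw=s["tcp_rot"][2]+np.pi
    P=np.concatenate([[[30*np.cos(a),30*np.sin(a),h] for a in t] for h in(0,26)])
    P=P-[-D,0,0]; P[:,2]-=22.1
    c,sn=np.cos(tilt),np.sin(tilt); Ry=np.array([[c,0,sn],[0,1,0],[-sn,0,c]])
    return (P@Ry.T)@cv2.Rodrigues(np.array([0,0,yaw]))[0].T+tcp-[0,0,171-dz]
def st():
    s=env.state(); r=np.array(s["eef_pos"][:2])-N; F=s["ft_force"]
    print("t",s["t"],"pos",np.round(s["eef_pos"],1),"yaw-fix",round((s["tcp_rot"][2]+np.pi+.178+np.pi)%(2*np.pi)-np.pi,3),"F",np.round(F,1),"M",np.round(s["moment"],2),"R",round(np.hypot(*r),1),"Tq",round((r[0]*F[1]-r[1]*F[0])/1000+s["moment"][2],2),"j6",round(s["joints"][5],2)); return s
def overlay(name,tilts):
    s=st(); p=read_camera("scene"); im=cv2.resize(p["image"][168:248,217:287,::-1],(560,640),interpolation=cv2.INTER_CUBIC); out=[]
    for tl in tilts:
        o=im.copy(); Y=((proj(p,model(s,tl,105.5,0))-[217,168]+.5)*8).astype(int)
        for k in(0,1): cv2.polylines(o,[Y[60*k:60*k+60].reshape(-1,1,2)],True,(0,0,255),1)
        out.append(o[:560,:400])
    cv2.imwrite("pics/"+name,np.hstack(out))
E
python3 -c "
from o import *
overlay('f.png',[0,.08])"
```

```text
t 10.15 pos [504.6  -6.1 263.2] yaw-fix 0.798 F [-3.  -2.   3.5] M [-0.13  0.27  0.02] R 103.7 Tq 0.01 j6 -2.33
```

View pics/f.png

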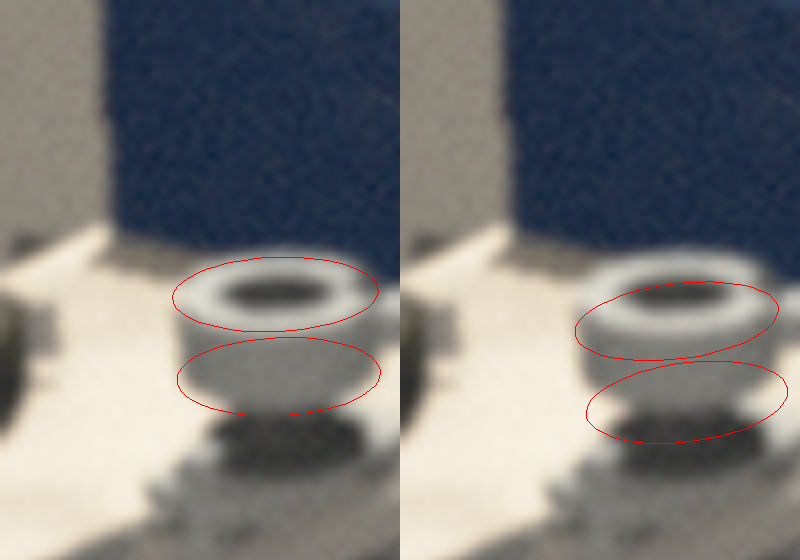

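It now sits level and centred on top of the hexagon, so the hex angle is wrong. I'll loosen the fingers so the wrench can drop under its own weight, lower them around the grip, and sweep clockwise.

Emit:
move_arm([
  [[0, 0, 0], 0, -0.45],
  [[0, 0, 0], 0, -0.45],
  [[0, 0, 0], 0, -0.45],
  [[0, 0, -0.1], 0, -0.45],
  [[0, 0, -0.1], 0, -0.45],
  [[0, 0, -0.1], 0, -0.45],
  [[0, 0, -0.1], 0, -0.45],
  [[0, 0, 0], 0, -0.45],
])

```text
t: 10.87
eef_pos: [504.8, -6.0, 250.9]
tcp_rot: [3.141, -0.001, -2.522]
ft_force: [-0.0, -0.6, -0.0]
opening: 0.274
grip_force: 0.0
```

Run:
```python
from o import *
s=st(); print(s["opening"])
# rows from rel angle a to b, n rows
def arc(a,b,n,R=104):
    th=np.linspace(a,b,n+1)-.178; P=np.c_[N[0]-R*np.cos(th),N[1]-R*np.sin(th)]
    d=np.diff(P,axis=0)/30
    print("start",np.round(P[0],1),"end",np.round(P[-1],1)); print([[[round(x,3),round(y,3),0],round((b-a)/n/.08,3),-0.45] for x,y in d])
arc(.8,-.08,14); arc(-.08,-.8,12)
```

```text
t 10.8667 pos [504.8  -6.  250.9] yaw-fix 0.798 F [-0.  -0.6 -0. ] M [ 0.17 -0.08 -0.01] R 103.5 Tq 0.03 j6 -2.33
0.273654581001295
start [504.5  -6.4] end [488.4  80.7]
[[[np.float64(-0.121), np.float64(0.181), 0], -0.786, -0.45], [[np.float64(-0.11), np.float64(0.188), 0], -0.786, -0.45], [[np.float64(-0.098), np.float64(0.195), 0], -0.786, -0.45], [[np.float64(-0.085), np.float64(0.201), 0], -0.786, -0.45], [[np.float64(-0.072), np.float64(0.205), 0], -0.786, -0.45], [[np.float64(-0.059), np.float64(0.21), 0], -0.786, -0.45], [[np.float64(-0.046), np.float64(0.213), 0], -0.786, -0.45], [[np.float64(-0.033), np.float64(0.215), 0], -0.786, -0.45], [[np.float64(-0.019), np.float64(0.217), 0], -0.786, -0.45], [[np.float64(-0.005), np.float64(0.218), 0], -0.786, -0.45], [[np.float64(0.008), np.float64(0.218), 0], -0.786, -0.45], [[np.float64(0.022), np.float64(0.217), 0], -0.786, -0.45], [[np.float64(0.036), np.float64(0.215), 0], -0.786, -0.45], [[np.float64(0.049), np.float64(0.212), 0], -0.786, -0.45]]
start [488.4  80.7] end [530.9 140.5]
[[[np.float64(0.059), np.float64(0.199), 0], -0.75, -0.45], [[np.float64(0.071), np.float64(0.196), 0], -0.75, -0.45], [[np.float64(0.083), np.float64(0.191), 0], -0.75, -0.45], [[np.float64(0.094), np.float64(0.186), 0], -0.75, -0.45], [[np.float64(0.105), np.float64(0.18), 0], -0.75, -0.45], [[np.float64(0.115), np.float64(0.173), 0], -0.75, -0.45], [[np.float64(0.126), np.float64(0.166), 0], -0.75, -0.45], [[np.float64(0.135), np.float64(0.158), 0], -0.75, -0.45], [[np.float64(0.144), np.float64(0.15), 0], -0.75, -0.45], [[np.float64(0.153), np.float64(0.141), 0], -0.75, -0.45], [[np.float64(0.161), np.float64(0.131), 0], -0.75, -0.45], [[np.float64(0.169), np.float64(0.121), 0], -0.75, -0.45]]
```

Emit:
move_arm([
  [[-0.121, 0.181, 0], -0.786, -0.45],
  [[-0.11, 0.188, 0], -0.786, -0.45],
  [[-0.098, 0.195, 0], -0.786, -0.45],
  [[-0.085, 0.201, 0], -0.786, -0.45],
  [[-0.072, 0.205, 0], -0.786, -0.45],
  [[-0.059, 0.21, 0], -0.786, -0.45],
  [[-0.046, 0.213, 0], -0.786, -0.45],
  [[-0.033, 0.215, 0], -0.786, -0.45],
  [[-0.019, 0.217, 0], -0.786, -0.45],
  [[-0.005, 0.218, 0], -0.786, -0.45],
  [[0.008, 0.218, 0], -0.786, -0.45],
  [[0.022, 0.217, 0], -0.786, -0.45],
  [[0.036, 0.215, 0], -0.786, -0.45],
  [[0.049, 0.212, 0], -0.786, -0.45],
])

```text
t: 12.03
eef_pos: [488.9, 81.4, 251.5]
tcp_rot: [-3.141, 0.0, 2.878]
ft_force: [0.4, -4.6, 0.0]
opening: 0.278
grip_force: 2.0
```

```bash
python3 -c "
from o import *
overlay('g.png',[0,0.0])"
```

```text
t 12.0333 pos [488.9  81.4 251.5] yaw-fix -0.085 F [ 0.4 -4.6  0. ] M [-0.7  -0.22  0.08] R 103.7 Tq 0.53 j6 -1.28
```

View pics/g.png

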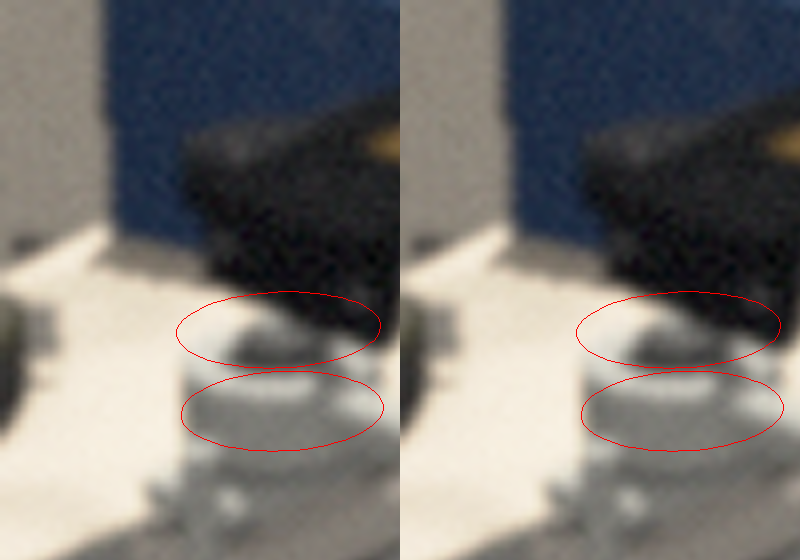

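The wrench has dropped onto the nut: the pilot shows through the hole at about (280,345) in the crop, and the torque reads about 0.5 N m. I'll continue the stroke with the fingers a bit lower; the nut can't stiffen much before 85°.

Emit:
move_arm([
  [[0.059, 0.199, -0.05], -0.75, -0.45],
  [[0.071, 0.196, -0.05], -0.75, -0.45],
  [[0.083, 0.191, -0.05], -0.75, -0.45],
  [[0.094, 0.186, -0.05], -0.75, -0.45],
  [[0.105, 0.18, 0], -0.75, -0.45],
  [[0.115, 0.173, 0], -0.75, -0.45],
  [[0.126, 0.166, 0], -0.75, -0.45],
  [[0.135, 0.158, 0], -0.75, -0.45],
  [[0.144, 0.15, 0], -0.75, -0.45],
  [[0.153, 0.141, 0], -0.75, -0.45],
  [[0.161, 0.131, 0], -0.75, -0.45],
  [[0.169, 0.121, 0], -0.75, -0.45],
])

```text
t: 13.08
eef_pos: [531.2, 140.7, 245.5]
tcp_rot: [-3.14, -0.0, 2.16]
ft_force: [-1.5, -4.5, 3.3]
opening: 0.275
grip_force: 2.0
```

Run:
```python
from o import *
s=st()
def arc(a,b,n,R=104):
    th=np.linspace(a,b,n+1)-.178; P=np.c_[N[0]-R*np.cos(th),N[1]-R*np.sin(th)]
    d=np.diff(P,axis=0)/30
    print(str([[[float(round(x,3)),float(round(y,3)),0],round((b-a)/n/.08,3),-0.45] for x,y in d]))
arc(-.8,.85,20); print(); arc(.85,-.05,15);arc(-.05,-.8,25)
```

```text
t 13.0833 pos [531.2 140.7 245.5] yaw-fix -0.804 F [-1.5 -4.5  3.3] M [-0.65  0.28  0.02] R 104.0 Tq 0.42 j6 -0.45
[[[-0.23, -0.169, 0], 1.031, -0.45], [[-0.216, -0.188, 0], 1.031, -0.45], [[-0.199, -0.205, 0], 1.031, -0.45], [[-0.182, -0.221, 0], 1.031, -0.45], [[-0.163, -0.235, 0], 1.031, -0.45], [[-0.143, -0.248, 0], 1.031, -0.45], [[-0.122, -0.258, 0], 1.031, -0.45], [[-0.101, -0.268, 0], 1.031, -0.45], [[-0.078, -0.275, 0], 1.031, -0.45], [[-0.055, -0.281, 0], 1.031, -0.45], [[-0.032, -0.284, 0], 1.031, -0.45], [[-0.008, -0.286, 0], 1.031, -0.45], [[0.015, -0.286, 0], 1.031, -0.45], [[0.039, -0.283, 0], 1.031, -0.45], [[0.062, -0.279, 0], 1.031, -0.45], [[0.085, -0.273, 0], 1.031, -0.45], [[0.107, -0.265, 0], 1.031, -0.45], [[0.128, -0.255, 0], 1.031, -0.45], [[0.149, -0.244, 0], 1.031, -0.45], [[0.169, -0.231, 0], 1.031, -0.45]]

[[[-0.125, 0.167, 0], -0.75, -0.45], [[-0.114, 0.174, 0], -0.75, -0.45], [[-0.104, 0.18, 0], -0.75, -0.45], [[-0.093, 0.186, 0], -0.75, -0.45], [[-0.081, 0.191, 0], -0.75, -0.45], [[-0.07, 0.196, 0], -0.75, -0.45], [[-0.058, 0.2, 0], -0.75, -0.45], [[-
[... 476 characters left out ...]
], -0.375, -0.45], [[0.043, 0.095, 0], -0.375, -0.45], [[0.046, 0.094, 0], -0.375, -0.45], [[0.048, 0.092, 0], -0.375, -0.45], [[0.051, 0.091, 0], -0.375, -0.45], [[0.054, 0.089, 0], -0.375, -0.45], [[0.056, 0.087, 0], -0.375, -0.45], [[0.059, 0.086, 0], -0.375, -0.45], [[0.062, 0.084, 0], -0.375, -0.45], [[0.064, 0.082, 0], -0.375, -0.45], [[0.066, 0.08, 0], -0.375, -0.45], [[0.069, 0.078, 0], -0.375, -0.45], [[0.071, 0.076, 0], -0.375, -0.45], [[0.073, 0.074, 0], -0.375, -0.45], [[0.076, 0.071, 0], -0.375, -0.45], [[0.078, 0.069, 0], -0.375, -0.45], [[0.08, 0.067, 0], -0.375, -0.45], [[0.082, 0.064, 0], -0.375, -0.45], [[0.084, 0.062, 0], -0.375, -0.45], [[0.085, 0.059, 0], -0.375, -0.45]]
```

Emit:
move_arm([
  [[-0.23, -0.169, 0], 1, -0.45],
  [[-0.216, -0.188, 0], 1, -0.45],
  [[-0.199, -0.205, 0], 1, -0.45],
  [[-0.182, -0.221, 0], 1, -0.45],
  [[-0.163, -0.235, 0], 1, -0.45],
  [[-0.143, -0.248, 0], 1, -0.45],
  [[-0.122, -0.258, 0], 1, -0.45],
  [[-0.101, -0.268, 0], 1, -0.45],
  [[-0.078, -0.275, 0], 1, -0.45],
  [[-0.055, -0.281, 0], 1, -0.45],
  [[-0.032, -0.284, 0], 1, -0.45],
  [[-0.008, -0.286, 0], 1, -0.45],
  [[0.015, -0.286, 0], 1, -0.45],
  [[0.039, -0.283, 0], 1, -0.45],
  [[0.062, -0.279, 0], 1, -0.45],
  [[0.085, -0.273, 0], 1, -0.45],
  [[0.107, -0.265, 0], 1, -0.45],
  [[0.128, -0.255, 0], 1, -0.45],
  [[0.149, -0.244, 0], 1, -0.45],
  [[0.169, -0.231, 0], 1, -0.45],
])

```text
t: 14.75
eef_pos: [508.0, -10.6, 245.5]
tcp_rot: [3.141, -0.0, -2.517]
ft_force: [-1.1, 0.0, -0.9]
opening: 0.275
grip_force: 0.4
```

```bash
python3 -c "
from o import *
st()"
```

```text
t 14.75 pos [508.  -10.6 245.5] yaw-fix 0.803 F [-1.1  0.  -0.9] M [ 0.26 -0.02  0.04] R 103.7 Tq -0.04 j6 -2.35
```

Emit:
move_arm([
  [[-0.125, 0.167, 0], -0.7, -0.45],
  [[-0.114, 0.174, 0], -0.7, -0.45],
  [[-0.104, 0.18, 0], -0.7, -0.45],
  [[-0.093, 0.186, 0], -0.7, -0.45],
  [[-0.081, 0.191, 0], -0.7, -0.45],
])

```text
t: 15.17
eef_pos: [492.3, 16.9, 245.5]
tcp_rot: [3.141, -0.0, -2.804]
ft_force: [0.3, -0.2, 0.0]
opening: 0.274
grip_force: 0.1
```

```bash
python3 -c "
from o import *
st()"
```

```text
t 15.1667 pos [492.3  16.9 245.5] yaw-fix 0.516 F [ 0.3 -0.2  0. ] M [ 0.07 -0.1   0.04] R 103.6 Tq 0.07 j6 -2.01
```

Emit:
move_arm([
  [[-0.07, 0.196, 0], -0.75, -0.45],
  [[-0.058, 0.2, 0], -0.75, -0.45],
  [[-0.046, 0.203, 0], -0.75, -0.45],
  [[-0.034, 0.205, 0], -0.75, -0.45],
])

```text
t: 15.5
eef_pos: [486.3, 40.8, 245.6]
tcp_rot: [-3.141, 0.0, -3.043]
ft_force: [0.2, -4.4, 0.1]
opening: 0.273
grip_force: 2.1
```

```bash
python3 -c "
from o import *
st()"
```

```text
t 15.5 pos [486.3  40.8 245.6] yaw-fix 0.276 F [ 0.2 -4.4  0.1] M [-0.66 -0.21  0.03] R 103.6 Tq 0.49 j6 -1.72
```

Emit:
move_arm([
  [[-0.021, 0.207, 0], -0.75, -0.45],
  [[-0.009, 0.208, 0], -0.75, -0.45],
  [[0.004, 0.208, 0], -0.75, -0.45],
  [[0.016, 0.207, 0], -0.75, -0.45],
])

```text
t: 15.83
eef_pos: [486.0, 65.8, 245.6]
tcp_rot: [-3.141, 0.0, 3.0]
ft_force: [0.9, -5.1, -0.9]
opening: 0.272
grip_force: 2.0
```

```bash
python3 -c "
from o import *
st()"
```

```text
t 15.8333 pos [486.   65.8 245.6] yaw-fix 0.036 F [ 0.9 -5.1 -0.9] M [-0.64 -0.23  0.06] R 103.7 Tq 0.58 j6 -1.43
```

Emit:
move_arm([
  [[0.029, 0.206, 0], -0.75, -0.45],
  [[0.041, 0.204, 0], -0.75, -0.45],
  [[0.054, 0.2, 0], -0.75, -0.45],
  [[0.066, 0.196, 0], -0.75, -0.45],
])

```text
t: 16.17
eef_pos: [491.7, 89.9, 245.5]
tcp_rot: [-3.141, -0.0, 2.76]
ft_force: [-1.0, -4.1, -0.0]
opening: 0.275
grip_force: 2.0
```

```bash
python3 -c "
from o import *
st()"
```

```text
t 16.1667 pos [491.7  89.9 245.5] yaw-fix -0.204 F [-1.  -4.1 -0. ] M [-0.66 -0.11  0.04] R 103.7 Tq 0.47 j6 -1.14
```

Emit:
move_arm([
  [[0.078, 0.193, 0], -0.75, -0.45],
  [[0.09, 0.188, 0], -0.75, -0.45],
  [[0.101, 0.182, 0], -0.75, -0.45],
  [[0.111, 0.176, 0], -0.75, -0.45],
])

```text
t: 16.5
eef_pos: [503.0, 112.1, 245.4]
tcp_rot: [-3.141, -0.001, 2.52]
ft_force: [-0.9, -5.2, 0.6]
opening: 0.273
grip_force: 2.0
```

```bash
python3 -c "
from o import *
st()"
```

```text
t 16.5 pos [503.  112.1 245.4] yaw-fix -0.444 F [-0.9 -5.2  0.6] M [-0.7   0.09  0.08] R 103.7 Tq 0.58 j6 -0.86
```

Emit:
move_arm([
  [[0.122, 0.17, 0], -0.75, -0.45],
  [[0.132, 0.162, 0], -0.75, -0.45],
  [[0.141, 0.154, 0], -0.75, -0.45],
  [[0.15, 0.145, 0], -0.75, -0.45],
  [[0.159, 0.136, 0], -0.75, -0.45],
  [[0.167, 0.126, 0], -0.75, -0.45],
])

```text
t: 17.0
eef_pos: [529.0, 138.8, 245.3]
tcp_rot: [-3.14, -0.001, 2.16]
ft_force: [-2.7, -2.9, 0.4]
opening: 0.276
grip_force: 2.0
```

```bash
python3 -c "
from o import *
st()"
```

```text
t 17.0 pos [529.  138.8 245.3] yaw-fix -0.804 F [-2.7 -2.9  0.4] M [-0.53  0.35  0.01] R 103.8 Tq 0.41 j6 -0.45
```

Emit:
move_arm([
  [[-0.23, -0.169, 0], 1, -0.45],
  [[-0.216, -0.188, 0], 1, -0.45],
  [[-0.199, -0.205, 0], 1, -0.45],
  [[-0.182, -0.221, 0], 1, -0.45],
  [[-0.163, -0.235, 0], 1, -0.45],
  [[-0.143, -0.248, 0], 1, -0.45],
  [[-0.122, -0.258, 0], 1, -0.45],
  [[-0.101, -0.268, 0], 1, -0.45],
  [[-0.078, -0.275, 0], 1, -0.45],
  [[-0.055, -0.281, 0], 1, -0.45],
  [[-0.032, -0.284, 0], 1, -0.45],
  [[-0.008, -0.286, 0], 1, -0.45],
  [[0.015, -0.286, 0], 1, -0.45],
  [[0.039, -0.283, 0], 1, -0.45],
  [[0.062, -0.279, 0], 1, -0.45],
  [[0.085, -0.273, 0], 1, -0.45],
  [[0.107, -0.265, 0], 1, -0.45],
  [[0.128, -0.255, 0], 1, -0.45],
  [[0.149, -0.244, 0], 1, -0.45],
  [[0.169, -0.231, 0], 1, -0.45],
])

```text
t: 18.67
eef_pos: [506.0, -12.5, 245.5]
tcp_rot: [3.141, -0.0, -2.517]
ft_force: [-0.4, 1.0, 0.2]
opening: 0.278
grip_force: 0.4
```

Emit:
move_arm([
  [[-0.125, 0.167, 0], -0.7, -0.45],
  [[-0.114, 0.174, 0], -0.7, -0.45],
  [[-0.104, 0.18, 0], -0.7, -0.45],
  [[-0.093, 0.186, 0], -0.7, -0.45],
  [[-0.081, 0.191, 0], -0.7, -0.45],
])

```text
t: 19.08
eef_pos: [490.3, 14.9, 245.6]
tcp_rot: [3.141, -0.0, -2.804]
ft_force: [-0.3, -0.1, 0.3]
opening: 0.274
grip_force: 0.1
```

```bash
python3 -c "
from o import *
st()"
```

```text
t 19.0833 pos [490.3  14.9 245.6] yaw-fix 0.516 F [-0.3 -0.1  0.3] M [ 0.05 -0.14 -0.03] R 106.2 Tq -0.04 j6 -2.01
```

Now in small steps, reading the torque after each.

Emit:
move_arm([
  [[-0.05, 0.196, 0], -0.75, -0.45],
  [[-0.05, 0.2, 0], -0.75, -0.45],
  [[-0.03, 0.203, 0], -0.75, -0.45],
])

```text
t: 19.33
eef_pos: [486.2, 32.8, 245.5]
tcp_rot: [-3.142, -0.001, -2.983]
ft_force: [-1.9, -5.1, 0.6]
opening: 0.278
grip_force: 2.1
```

Emit:
move_arm([
  [[-0.025, 0.205, 0], -0.75, -0.45],
  [[-0.015, 0.207, 0], -0.75, -0.45],
])

```text
t: 19.5
eef_pos: [484.8, 45.0, 245.4]
tcp_rot: [-3.141, -0.002, -3.103]
ft_force: [-2.1, -7.3, -0.4]
opening: 0.275
grip_force: 3.1
```

```bash
python3 -c "
from o import *
st()"
```

```text
t 19.5 pos [484.8  45.  245.4] yaw-fix 0.216 F [-2.1 -7.3 -0.4] M [-1.13  0.44  0.01] R 104.6 Tq 0.75 j6 -1.65
```

Stiffening has begun (about 0.7 N m), so I'll take smaller steps.

Emit:
move_arm([
  [[0.0, 0.173, 0], -0.6, -0.45],
  [[0.005, 0.173, 0], -0.6, -0.45],
])

```text
t: 19.67
eef_pos: [484.7, 55.3, 245.2]
tcp_rot: [-3.141, -0.003, 3.085]
ft_force: [-5.5, -9.4, -0.4]
opening: 0.273
grip_force: 3.9
```

```bash
python3 -c "
from o import *
print(st()['grip_force'])"
```

```text
t 19.6667 pos [484.7  55.3 245.2] yaw-fix 0.121 F [-5.5 -9.4 -0.4] M [-1.35  0.73  0.07] R 104.3 Tq 1.05 j6 -1.53
3.9224859239766374
```

Emit:
move_arm([
  [[0.01, 0.14, 0], -0.5, -0.45],
  [[0.012, 0.1, 0], -0.4, -0.45],
  [[0, 0, 0], 0, -0.45],
])

```text
t: 19.92
eef_pos: [485.3, 62.6, 245.1]
tcp_rot: [-3.14, -0.004, 3.013]
ft_force: [-4.7, -7.9, -1.0]
opening: 0.276
grip_force: 3.9
```

```bash
python3 -c "
from o import *
print(st()['grip_force'])"
```

```text
t 19.9167 pos [485.3  62.6 245.1] yaw-fix 0.05 F [-4.7 -7.9 -1. ] M [-1.27  0.85  0.04] R 104.1 Tq 0.89 j6 -1.45
3.852526508853771
```

Emit:
move_arm([
  [[0.016, 0.09, 0], -0.35, -0.45],
  [[0.016, 0.09, 0], -0.35, -0.45],
])

```text
t: 20.08
eef_pos: [486.1, 67.6, 245.0]
tcp_rot: [-3.14, -0.005, 2.958]
ft_force: [-5.6, -9.7, -1.7]
opening: 0.273
grip_force: 4.9
```

```bash
python3 -c "
from o import *
print(st()['grip_force'])
p=read_camera('scene'); r=search_frame('strap',p); print(r[:1])"
```

```text
t 20.0833 pos [486.1  67.6 245. ] yaw-fix -0.006 F [-5.6 -9.7 -1.7] M [-1.59  1.03  0.02] R 103.8 Tq 1.1 j6 -1.38
4.899015458067879
[{'at': [247.3, 228.2], 'confidence': 0.67}]
```

Emit:
move_arm([
  [[0.018, 0.09, 0], -0.35, -0.45],
  [[0.018, 0.08, 0], -0.35, -0.45],
])

```text
t: 20.35
eef_pos: [487.0, 72.7, 244.9]
tcp_rot: [-3.14, -0.005, 2.902]
ft_force: [-8.1, -8.8, -1.7]
opening: 0.276
grip_force: 5.2
```

```bash
python3 -c "
from o import *
print(st()['grip_force'])"
```

```text
t 20.35 pos [487.   72.7 244.9] yaw-fix -0.062 F [-8.1 -8.8 -1.7] M [-1.61  1.09  0.03] R 103.6 Tq 1.08 j6 -1.32
5.182840850902721
```

Both estimates put it at about 1.1–1.2 N m, so I'll stop driving, back off, open and rise.

Emit:
move_arm([
  [[0, -0.1, 0], 0.3, -0.45],
  [[0, -0.1, 0], 0.3, -0.3],
  [[0, 0, 0], 0, 0],
  [[0, 0, 0], 0, 0.3],
  [[0, 0, 0], 0, 0.3],
  [[0, 0, 0], 0, 0.3],
  [[0, 0, 0], 0, 0.3],
  [[0, 0, 0], 0, 0.3],
  [[0, 0, 0], 0, 0.3],
  [[0, 0, 0], 0, 0.3],
  [[0, 0, 0], 0, 0.3],
])

```text
t: 21.27
eef_pos: [488.3, 67.4, 245.6]
tcp_rot: [3.141, 0.0, 2.949]
ft_force: [1.0, 0.0, -0.3]
opening: 0.648
grip_force: 0.0
```

Emit:
move_arm([
  [[0, 0, 0.2], 0, 0.3],
  [[0, 0, 0.4], 0, 0.3],
  [[0, 0, 0.6], 0, 0.3],
  [[0, 0, 0.6], 0, 0.3],
  [[0, 0, 0.6], 0, 0.3],
  [[0, 0, 0.6], 0, 0.3],
  [[-0.3, 0, 0.6], 0, 0.3],
  [[-0.3, 0, 0.6], 0, 0.3],
  [[0, -0.8, 0.4], 0, 0.3],
  [[0, -1, 0.2], 0, 0.3],
  [[0, -1, 0], 0, 0.3],
  [[0, -1, 0], 0, 0.3],
  [[0, -1, 0], 0, 0.3],
  [[0, -1, 0], 0, 0.3],
  [[0, 0, 0], 0, 0.3],
  [[0, 0, 0], 0, 0.3],
])

```text
t: 22.6
eef_pos: [470.0, -107.7, 389.8]
tcp_rot: [3.141, 0.0, 2.946]
ft_force: [-0.9, 0.5, -0.5]
opening: 0.651
grip_force: 0.0
```

Run:
```python
from o import *
st(); p=read_camera("scene"); q=read_camera("top")
def t(p,c):
    a=np.linspace(0,2*np.pi,40)
    u,v=np.round(proj(p,[[570,60,60]])[0]).astype(int); o=cv2.resize(p["image"][v-40:v+40,u-40:u+40,::-1],(400,400),interpolation=cv2.INTER_CUBIC)
    for h in(50,76):
        X=proj(p,[[589+30*np.cos(b),54.2+30*np.sin(b),h] for b in a]); cv2.polylines(o,[((X-[u-40,v-40]+.5)*5).astype(int).reshape(-1,1,2)],True,(0,0,255),1)
    return o
cv2.imwrite("pics/i.png",np.hstack([t(q,0),t(p,0)]))
for n in("spanner","hex_key"): print(n,[ (r["at"],round(r["confidence"],2)) for r in search_frame(n,q)[:2]])
```

```text
t 22.6 pos [ 470.  -107.7  389.8] yaw-fix -0.017 F [-0.9  0.5 -0.5] M [ 0.1  -0.18 -0.02] R 201.0 Tq -0.22 j6 -1.74
spanner [([185.9, 247.9], 0.56)]
hex_key [([180.1, 224.8], 0.65)]
```

View pics/i.png

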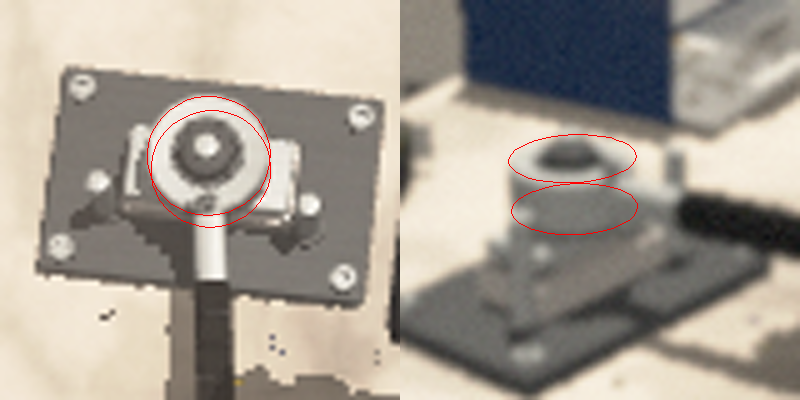

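The last picture shows the wrench seated level on the nut, centred at about (208,150) in the left crop, with the arm clear. The spanner and hex key are where they were, so I'm handing in.

```bash
python3 -c "
from cell import env
print(env.job_done())"
```

```text
the job is handed in; nothing more can be done
None
```

I tightened the nut to an estimated 1.1–1.2 N m peak over three clockwise strokes, left the wrench seated on it and released, and handed the job in at about 23 s; no verdict was returned, and the spanner and hex key were not disturbed.

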